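Raise the pour-over stand to its fourth click and seat the filter cup

TASK

Pull the post of the pour-over coffee stand up by its wooden grip to the fourth click from the bottom, no further, and let it down softly until it rests on that notch, without pressing it down. Then set the steel filter cup upright into the stand's ring, above the mug, until its flange lies flat on the ring, without pressing hard. Leave the mug and the other things on the worktop as they are.

Things in the scene. Friction and masses are not known exactly. Their poses are not given: they have to be found in the camera images.
- stand: pour-over coffee stand fixed to the worktop: wooden base plate 110 x 190 x 12 mm and on it, at its +y end, a dark steel sleeve 34 x 44 mm, 114 mm high, out of which a steel post slides straight up. Origin at the centre of the base's underside, z up; the post's axis is at x = 0, y = +50 mm, the ring's centre at x = 0, y = -45 mm. It starts fully lowered, before the first click
- column: the stand's moving part, about 0.4 kg: 16 x 16 mm post with saw teeth on its +y side, five notches 10 mm apart, wooden grip on top, arm with ring. Axes parallel to the stand's; origin on the post's axis, at worktop height when fully lowered; rises straight up, 96 mm at most. It cannot sink below the last notch clicked and there is no way back, so a fifth click spoils the job
- sleeve_top (a point): centre of the sleeve's mouth, on the post's axis, 114 mm above the worktop, fixed. In the sleeve a spring catch rides over each tooth of the rising post: the pull grows by some 6 to 14 N over 4 to 5 mm, then falls back to the 3 to 5 N that carry the post. The catch snaps in as the pull falls or up to 2 mm later. After a click the post can sink a little until its notch rests on the catch
- slot (a point): middle of the upright slot on the sleeve's +y side, 86 mm above the worktop, fixed. The catch's 6 mm round steel stub sticks out of it and jumps 4 mm out and back at each click. The catch's height in the slot differs from start to start and is not measured: the first click comes 8 to 44 mm above the bottom, the next every 10 mm
- column_grip (a point): centre of the wooden grip bar at the top of the post: bar 14 mm thick along the stand's x, 44 mm long along the stand's y, 24 mm high; 174 mm above the worktop when fully lowered. It can be gripped from above with the fingers closing along the stand's x; below the bar the 16 mm post is free for 25 mm down to the arm
- ring_seat (a point): centre of the ring's upper face; the ring is steel, 50 mm inside, 70 mm outside, 8 mm thick, level, carried by an arm 95 mm from the post towards the stand's -y; upper face 133 mm above the worktop when fully lowered. It rises with the post
- filter_cup: loose steel filter cup, 76 mm high, mass 0.16 kg, standing upright on the worktop: round tapered foot (32 mm across at the bottom, 43 mm at 34 mm height), flange 66 mm across from 34 to 38 mm height, and above it a round open cup 60 mm across outside, wall 3 mm. Origin at the centre of the foot's underside, z up. Seated, its flange lies on the ring and its origin is 34 mm below ring_seat
- mug: white mug standing on the stand's base under the ring, 78 mm across, 97 mm high, with a handle; origin at the centre of its underside
- honey_jar: bystander: honey jar with a screw lid, about 60 mm across, 86 mm high, origin at the centre of its underside
- tea_glass: bystander: waisted tea glass 53 mm across, 91 mm high, origin at the centre of its underside
- saucer: bystander: small white saucer 104 mm across, 16 mm high, origin at the centre of its underside
- lemon: bystander: lemon 78 x 55 mm, 56 mm high, origin at its underside
- pepper_mill: bystander: wooden pepper mill 58 mm across, 150 mm high, origin at the centre of its underside
There are look-alikes about, which are no part of the job. Leave any pink look-alike of the filter_cup alone.

How it is judged (in metres and radians):
On the way:
1. the post rests by its fourth notch on the catch, let go (contact force between column_c3 and catch_c0 above 0.5 N and contact force between the fingers and column below 0.05 N), for 0.3 s.
At the end, for the whole second after the job is handed in: the post rests on the catch by its fourth notch; the filter cup stands upright (within 0.08 rad) in the ring, at rest, its flange on the ring (origin 34 +- 3 mm below the ring's upper face, within 6 mm of its centre); the mug is upright under it (contact force between column_c3 and catch_c0 above 0.5 N and horizontal distance between filter_cup and ring_seat below 0.006 m and z of filter_cup in the frame of ring_seat between -0.037 and -0.031 m and angle between filter_cup's own z axis and vertical below 0.08 rad and linear speed of filter_cup below 0.02 m/s and angle between mug's own z axis and vertical below 0.1 rad); the robot touches nothing.
It fails at once if the post is slammed or pressed down on its catch with more than 25 N (contact force between column and catch_c0 above 25 N).
It fails at once if the filter cup is pressed on the ring with more than 25 N (contact force between filter_cup and column above 25 N).
It fails at once if the mug is pushed more than 20 mm or tipped (distance of mug from where it was at the start of the episode above 0.02 m or angle between mug's own z axis and vertical above 0.3 rad).
It fails at once if a bystander is pushed more than 30 mm (distance of any of honey_jar, tea_glass, saucer, lemon, pepper_mill from where it was at the start of the episode above 0.03 m).
It also fails if it takes over 70 s, if anything falls off the work surface, if the arm or the gripper's body presses on something with over 40 N, if the wrist force passes 120 N, or if a joint passes its speed limit or range.

ROBOT

A 7-joint arm with a two-finger parallel gripper is mounted at the origin on a cart in front of the work surface, level with it; the furniture and walls round the work are solid. World frame = base frame: x ahead of the robot, y to its left, z up, the work surface at z = 0. Lengths are in m, angles in degrees, forces in N, time in s.
With the tool pointing down it reaches from about 0.4 to 0.9 m from the base axis. Payload 5.6 kg.
Tool frame: the origin (TCP) lies midway between the tips of the shut fingers; the grasp point (between the pads) lies 19 mm behind it; z points along the fingers, y is the line along which they close (so a half turn about z gives the same grasp; the last joint's range is limited). The gripper opens to 92 mm and grips with 3 to 60 N. Pads are 20 mm wide; open, the fingers measure 128 mm over their backs; the gripper's body (75 mm by 189 mm) begins 69 mm behind the grasp point.
Start: joints at [-72.422, 26.786, -0.665, 91.828, 0.344, 61.387, -3.226], TCP at [0.223, 0.611, 0.215] pointing down, gripper open.
Joint ranges: [-144.91, 144.91], [-17.63, 115.5], [-89.93, 88.59], [15.96, 139.68], [-74.01, 254.01], [8.47, 105.57], [-167.45, 167.45]. Speed limits (degrees/s): [147.25, 147.25, 180, 180, 180, 180, 180].

INTERFACE

Orientations are given as a 3x3 rotation matrix whose columns are the frame's x, y, z axes.
In Python, from rig import robot, imaging, recognise, place_of gives the robot as it stands.
- The arm moves only by the tool apply_moves, never from a script. Its argument "increments" is a list of rows, each an object with "grip": the gripper command: -1 is shut, 1 is fully open, values between are in proportion; "linear": the shift along the tool's x, y, z in mm, a list of three; "rotation": the turn, a rotation vector about the tool's x, y, z in degrees, a list of three. In form: [{"grip": grip, "linear": [tx, ty, tz], "rotation": [rx, ry, rz]}, ...]. A call has 1 to 20 rows; each row shifts and turns the commanded pose from where the row before left it, along the tool's axes as they then stand; what a row does not reach is not made up. A row lasts 1/8 s, in which the tool goes at most 62.5 mm and 10.7 degrees, less where a joint would pass 70% of its speed; a pose out of reach is approached as far as the arm can. A call is refused whole if a number of a shift passes 62.5 or a number of a turn 10.7, either way. A call with a gripper value outside its range is refused whole. The fingers move at their own pace and stop on an object; "grip_force" is the grip in N (left out, the last holds). Time passes only in rows, so rows that do not move let the fingers close. It gives the time, the measured TCP pose, the force, the opening and the grip force at its end, in the units of the state.
- robot.state(): the state, without advancing time (a new reading comes with each control period).
- imaging.read_camera(name): name is "side" or "top" or "wrist"; returns a dict with "pixels" (400x640x3 uint8, red, green, blue), "intrinsics" (3x3 intrinsics, pixels), "rvec" (rotation vector, rad) and "tvec" (3), from world to camera coordinates, as OpenCV has them; the wrist camera has in their place "T_tool_cam" (4x4, takes a point from camera to tool coordinates, whose origin is the TCP and whose axes are the flange's). Camera axes: x right, y down, z forward; pixel columns grow to the right and rows downward; lengths in m; the calibration is good to about 2 mm. A picture is of the moment at which its call begins: read the wrist's pose just before it. There is no depth.
- robot.job_done(): hands the job in; it is judged then, once.
Trained networks look in a picture, given as the dict that the camera call returned (one of the last four; its "shot" number tells which), for a name from the list of things; names that differ only in an ending like _2 or _b are one class to them, and where a whole thing is asked for, a point or a joint stands for the part that bears it (a point fixed in the world has none). Each returns a list of dicts, best first, with "confidence" (0 to 1); they miss things now and then, are a little off and sometimes report something else, mostly with a low value. They report only what shows in the picture. A call takes as long as a camera call. They do not tell look-alikes from the thing itself.
- recognise(picture, target): "rect" ([left, top, width, height] in pixels, round what is visible of it).
- place_of(picture, target): "at" ([column, row] in pixels: a listed point, or the origin of a listed thing).
The state is a dict: "clock": time; "q": joint angles; "joint_vel": joint speeds; "joint_torque": joint torques, N m; "position": TCP position; "eef_rot": TCP orientation; "ft_force": force on the tool from outside, world axes, zero at the start; "ft_torque": the same for the moment, N m; "grip_width": finger opening in m; "gripper_force": force on a finger pad.
Only numpy, scipy, OpenCV 4.12 (cv2) and the standard library are available. Lean on these libraries where they do the work, as an engineer would, in place of code of your own. Each camera call takes 0.05 s, during which the arm holds its last target. There are 200 camera calls.

## Working session

There is one attempt and no reset: what is moved stays moved. The work goes in short steps, Python scripts to look and compute and a tool call to move; the robot and the scene stay as the last step left them, time stands still between calls to the robot, and variables do not carry over. Pictures are saved under pics/ and viewed, at most 10 in all, crops included, and the job is handed in when it is done.

Besides the shell and the picture viewer there is one more tool, called after ">>>" as a command line: name --argument value ..., lists and objects as JSON in quotes. apply_moves: Moves the arm, as the interface text tells. Its arguments: {"type":"object","properties":{"increments":{"type":"array"},"grip_force":{"type":"number"}},"required":["increments"]}

```bash
mkdir -p pics; ls; cat > h.py <<'E'
import numpy as np, cv2
from rig import robot, imaging, recognise, place_of
def P(pic, st=None):
    K=np.array(pic["intrinsics"],float)
    if "rvec" in pic:
        R=cv2.Rodrigues(np.array(pic["rvec"],float))[0]; t=np.array(pic["tvec"],float).reshape(3)
    else:
        T=np.eye(4);T[:3,:3]=np.array(st["eef_rot"]);T[:3,3]=st["position"]
        M=np.linalg.inv(T@np.array(pic["T_tool_cam"]));R=M[:3,:3];t=M[:3,3]
    return K@np.c_[R,t]
def tri(obs):
    A=[]
    for Pm,(u,v) in obs: A+=[u*Pm[2]-Pm[0],v*Pm[2]-Pm[1]]
    X=np.linalg.svd(np.array(A))[2][-1];X=X[:3]/X[3]
    err=[np.linalg.norm(proj(Pm,X)-np.array(u)) for Pm,u in obs]
    return X,err
def proj(Pm,X):
    p=Pm@np.r_[X,1];return p[:2]/p[2]
def onz(Pm,uv,z):
    A=np.array([uv[0]*Pm[2]-Pm[0],uv[1]*Pm[2]-Pm[1]])
    return np.linalg.solve(A[:,:2],-(A[:,2]*z+A[:,3]))
def save(n,img): cv2.imwrite(n,cv2.cvtColor(img,cv2.COLOR_RGB2BGR))
E
python3 - <<'E'
from h import *
np.set_printoptions(precision=4,suppress=True)
s=robot.state();print({k:np.round(v,3).tolist() for k,v in s.items()})
pics={n:imaging.read_camera(n) for n in("side","top")}
for n in pics: save(f"pics/{n}0.png",pics[n]["pixels"])
for t in["stand","column_grip","sleeve_top","slot","ring_seat","filter_cup","mug","honey_jar","tea_glass","saucer","lemon","pepper_mill"]:
    o={n:place_of(p,t) for n,p in pics.items()}
    for n in o: print(t,n,[(np.round(d["at"]).tolist(),round(d["confidence"],2)) for d in o[n][:3]])
    if o["side"] and o["top"]:
        for a in o["side"][:2]:
            for b in o["top"][:2]:
                X,e=tri([(P(pics["side"]),a["at"]),(P(pics["top"]),b["at"])]);print("   ",X,np.round(e,1))
E
```

```text
pics
{'clock': 0.0, 'q': [-72.422, 26.834, -0.665, 91.881, 0.344, 61.385, -3.225], 'joint_vel': [-0.119, 0.043, 0.005, 0.065, 0.017, 0.005, -0.007], 'joint_torque': [-0.001, -52.058, -0.013, -24.374, -0.057, 0.017, 0.0], 'position': [0.223, 0.61, 0.214], 'eef_rot': [[-0.939, 0.343, -0.0], [0.343, 0.939, -0.002], [-0.0, -0.002, -1.0]], 'ft_force': [0.359, -0.316, 0.124], 'ft_torque': [-0.006, 0.041, 0.028], 'gripper_force': 0.0, 'grip_width': 0.092}
stand side [([275.0, 339.0], 0.61)]
stand top [([403.0, 230.0], 0.86)]
    [ 0.4271 -0.289  -0.0008] [0.1 0.1]
column_grip side [([268.0, 347.0], 0.63)]
column_grip top [([243.0, 189.0], 0.6)]
    [-0.3422 -0.7059  6.0467] [122.  105.9]
sleeve_top side [([270.0, 353.0], 0.9)]
sleeve_top top [([424.0, 218.0], 0.81)]
    [ 0.425  -0.3405  0.1216] [2.4 1.1]
slot side [([270.0, 368.0], 0.61)]
slot top [([436.0, 228.0], 0.74)]
    [ 0.4007 -0.3699  0.0918] [7.4 3.2]
ring_seat side [([272.0, 305.0], 0.72), ([254.0, 140.0], 0.23)]
ring_seat top [([394.0, 220.0], 0.87), ([430.0, 217.0], 0.46)]
    [ 0.4441 -0.2414  0.1293] [3.5 1.6]
    [ 0.4205 -
[... 617 characters left out ...]
ar top [([234.0, 278.0], 0.61)]
    [ 0.4306  0.336  -0.0014] [1.2 0.8]
    [ 0.8231  1.1612 -6.7635] [37.5 27.9]
tea_glass side []
tea_glass top [([316.0, 167.0], 0.71)]
saucer side [([363.0, 282.0], 0.7)]
saucer top [([354.0, 170.0], 0.96)]
    [ 0.6848 -0.1857  0.0043] [3.  1.4]
lemon side [([359.0, 336.0], 0.57)]
lemon top [([395.0, 169.0], 0.47), ([243.0, 188.0], 0.26), ([435.0, 224.0], 0.19)]
    [ 0.6363 -0.323   0.0346] [3.6 1.6]
    [ 1.8176  0.5127 -4.4895] [35.7 24.1]
pepper_mill side [([266.0, 343.0], 0.58)]
pepper_mill top [([242.0, 188.0], 0.71), ([261.0, 251.0], 0.68), ([235.0, 280.0], 0.17)]
    [-0.2194 -0.6296  5.247 ] [129.7 116. ]
    [ 0.7258  0.4404 -3.6945] [51.5 35.1]
```

```bash
python3 - <<'E'
from h import *
a=cv2.imread("pics/side0.png");b=cv2.imread("pics/top0.png")
c=cv2.resize(a[120:400,190:440],None,fx=2.1,fy=2.1,interpolation=cv2.INTER_CUBIC);print(c.shape)
d=cv2.resize(b[130:320,200:460],None,fx=3,fy=3,interpolation=cv2.INTER_CUBIC);print(d.shape)
cv2.imwrite("pics/side0c.png",c);cv2.imwrite("pics/top0c.png",d)
E
```

```text
(588, 525, 3)
(570, 780, 3)
```

View pics/side0c.png

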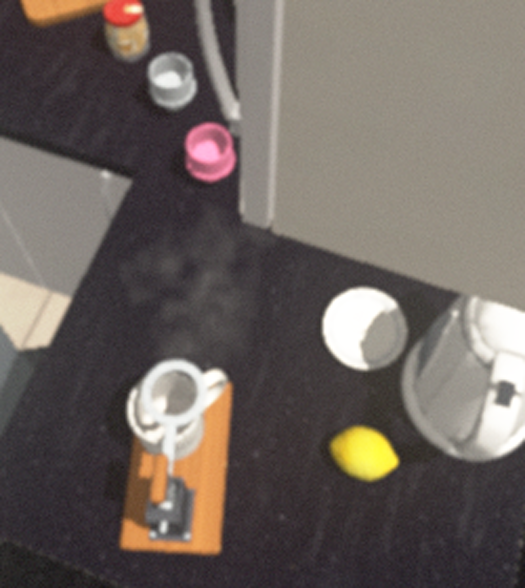

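View pics/top0c.png

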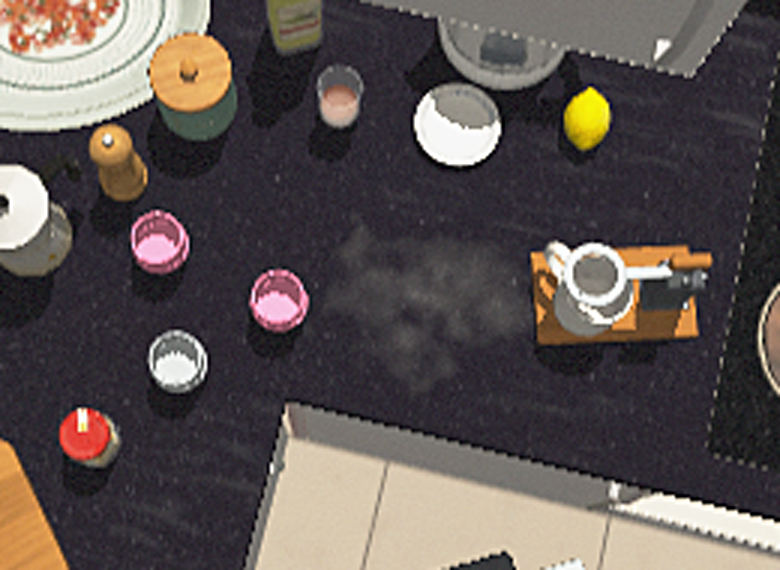

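The steel cup is at top px (259,251) and side px (272,158), grey with a wider flange. The pink look-alikes are at top px (253,210) and (293,230), and I leave those alone. The stand is at top px (403,230), with the ring over the mug and the wooden grip bar on the post towards -y. I'll check the camera geometry and the overhanging grey panel next, then move.

```bash
python3 - <<'E'
from h import *
np.set_printoptions(precision=4,suppress=True)
pics={n:imaging.read_camera(n) for n in("side","top","wrist")}
for n in("side","top"):
    R=cv2.Rodrigues(np.array(pics[n]["rvec"]))[0];print(n,"cam at",-R.T@np.array(pics[n]["tvec"]).reshape(3),"fwd",R[2],"f",pics[n]["intrinsics"][0][0])
print(np.array(pics["wrist"]["T_tool_cam"]),np.array(pics["wrist"]["intrinsics"]))
S,T=P(pics["side"]),P(pics["top"])
f=lambda c:(190+c[0]/2.1,120+c[1]/2.1); g=lambda c:(200+c[0]/3,130+c[1]/3)
for n,a,b in[("panel corner",(272,230),(690,75)),("ring",(172,390),(597,273)),("grip",(155,470),(692,261)),("base SE",(220,553),(690,247)),("base NW",(0,0),(0,0)),("base SW",(122,548),(697,337)),("cuptop",(171,72),(178,352)),("jar lid",(124,12),(85,430)),("pink",(209,146),(279,292))]:
    if a!=(0,0): print(n,*tri([(S,f(a)),(T,g(b))]))
print("base corners z.012", [onz(T,g(c),.012) for c in[(531,253),(538,345),(697,335),(690,245)]])
print("mill",onz(T,g((130,190)),0),"glass",onz(T,g((340,120)),0),"moka",onz(T,g((40,260)),0))
E
```

```text
side cam at [ 0.4788 -0.5047  1.0036] fwd [ 0.1051  0.5126 -0.8522] f 390.76534819235326
top cam at [0.2099 0.121  1.6732] fwd [ 0.2254 -0.0685 -0.9718] f 476.13862120256834
[[ 0.0002 -0.9573 -0.2892  0.0821]
 [ 1.      0.0004 -0.0007  0.0005]
 [ 0.0007 -0.2892  0.9573 -0.1697]
 [ 0.      0.      0.      1.    ]] [[283.8287   0.     320.0853]
 [  0.     283.8287 200.0784]
 [  0.       0.       1.    ]]
panel corner [ 0.5237 -0.2812  0.5434] [np.float64(5.349668973256329), np.float64(1.8852205691693642)]
ring [ 0.4388 -0.2494  0.1464] [np.float64(0.475579053220616), np.float64(0.21802133734656534)]
grip [ 0.4158 -0.3369  0.1999] [np.float64(0.08205196299299866), np.float64(0.03506748954781568)]
base SE [ 0.4597 -0.3974  0.0149] [np.float64(0.7184250626319609), np.float64(0.3176542306962218)]
base SW [ 0.355  -0.3719  0.0063] [np.float64(0.2601390467398937), np.float64(0.11993868495467061)]
cuptop [0.4913 0.216  0.0824] [np.float64(1.0339956192712418), np.float64(0.6114606197481458)]
jar lid [0.4358 0.3369 0.0839] [np.float64(0.7131942345434857), np.float64(0.4487018257447748)]
pink [0.5268 0.0885 0.0764] [np.float64(1.2983692019547162), np.float64(0.7196999416469204)]
base corners z.012 [array([ 0.5046, -0.2138]), array([ 0.3969, -0.1875]), array([ 0.3564, -0.3711]), array([ 0.4614, -0.3995])]
mill [0.7159 0.2273] glass [ 0.7311 -0.0423] moka [0.6614 0.3522]
```

```bash
cat >> h.py <<'E'
def rows(way, start=None, step=55, rot=10):
    """way: list of (x,y,z,yaw of tool x, deg, unwrapped); tool straight down. Prints rows in tool axes"""
    from scipy.spatial.transform import Rotation as Ro
    if start is None:
        s=robot.state();R=np.array(s["eef_rot"]);start=(*s["position"],np.degrees(np.arctan2(R[1,0],R[0,0])))
    c=np.array(start,float);out=[]
    for w in way:
        w=np.array(w,float)
        n=int(max(1,np.ceil(np.linalg.norm(w[:3]-c[:3])*1000/step),np.ceil(abs(w[3]-c[3])/rot)))
        d=(w-c)/n
        for _ in range(n):
            a=np.radians(c[3]);x=np.array([np.cos(a),np.sin(a)]);y=np.array([np.sin(a),-np.cos(a)])
            l=[round(float(v)*1000,1) for v in(d[:2]@x,d[:2]@y,-d[2])]
            out.append('{"grip":G,"linear":%s,"rotation":[0,0,%.1f]}'%(l,-d[3]));c=c+d
    print(len(out));print(",\n".join(out))
E
python3 -c "
from h import *
rows([(.27,.55,.30,150),(.42,.2,.30,110)])"
```

```text
10
{"grip":G,"linear":[-21.7, -13.6, -28.5],"rotation":[0,0,3.3]},
{"grip":G,"linear":[-22.4, -12.3, -28.5],"rotation":[0,0,3.3]},
{"grip":G,"linear":[-23.1, -11.0, -28.5],"rotation":[0,0,3.3]},
{"grip":G,"linear":[-43.6, -32.6, -0.0],"rotation":[0,0,5.7]},
{"grip":G,"linear":[-46.6, -28.1, -0.0],"rotation":[0,0,5.7]},
{"grip":G,"linear":[-49.2, -23.3, -0.0],"rotation":[0,0,5.7]},
{"grip":G,"linear":[-51.2, -18.3, -0.0],"rotation":[0,0,5.7]},
{"grip":G,"linear":[-52.8, -13.1, -0.0],"rotation":[0,0,5.7]},
{"grip":G,"linear":[-53.8, -7.8, -0.0],"rotation":[0,0,5.7]},
{"grip":G,"linear":[-54.3, -2.4, -0.0],"rotation":[0,0,5.7]}
```

>>> apply_moves --increments '[{"grip":1,"linear":[-21.7,-13.6,-28.5],"rotation":[0,0,3.3]},{"grip":1,"linear":[-22.4,-12.3,-28.5],"rotation":[0,0,3.3]},{"grip":1,"linear":[-23.1,-11,-28.5],"rotation":[0,0,3.3]},{"grip":1,"linear":[-43.6,-32.6,0],"rotation":[0,0,5.7]},{"grip":1,"linear":[-46.6,-28.1,0],"rotation":[0,0,5.7]},{"grip":1,"linear":[-49.2,-23.3,0],"rotation":[0,0,5.7]},{"grip":1,"linear":[-51.2,-18.3,0],"rotation":[0,0,5.7]},{"grip":1,"linear":[-52.8,-13.1,0],"rotation":[0,0,5.7]},{"grip":1,"linear":[-53.8,-7.8,0],"rotation":[0,0,5.7]},{"grip":1,"linear":[-54.3,-2.4,0],"rotation":[0,0,5.7]},{"grip":1,"linear":[0,0,0],"rotation":[0,0,0]},{"grip":1,"linear":[0,0,0],"rotation":[0,0,0]}]'

```text
clock: 2.95
position: [0.4203, 0.2009, 0.3003]
eef_rot: [[-0.345, 0.939, 0.0], [0.939, 0.345, 0.001], [0.001, 0.0, -1.0]]
ft_force: [-0.1, 0.1, -0.3]
grip_width: 0.0917
gripper_force: 0.0
```

```bash
python3 - <<'E'
from h import *
np.set_printoptions(precision=4,suppress=True)
s=robot.state();p=imaging.read_camera("wrist");save("pics/w1.png",p["pixels"])
Pm=P(p,s);np.save("P1.npy",Pm)
for X in[(.489,.226,0),(.4913,.216,.076),(.5268,.0885,.076),(.4358,.3369,.084)]:print(X,proj(Pm,X))
for d in place_of(p,"filter_cup"):print(d["at"],d["confidence"],onz(Pm,d["at"],0))
for d in recognise(p,"filter_cup"):print(d["rect"],d["confidence"])
rows([(.45,-.05,.32,35),(.40,-.31,.33,-103)])
E
```

```text
(0.489, 0.226, 0) [363.9804 165.8867]
(0.4913, 0.216, 0.076) [370.5791 182.2998]
(0.5268, 0.0885, 0.076) [359.326  264.8905]
(0.4358, 0.3369, 0.084) [368.8832  81.1487]
[358.2, 170.8] 0.8 [0.4831 0.215 ]
[352.6, 241.7] 0.74 [0.5233 0.0912]
[436.4, 204.1] 0.67 [0.6329 0.2077]
[343.9, 150.6, 47.8, 46.8] 0.8
[422.9, 190.9, 52.1, 44.3] 0.65
[337.0, 233.4, 39.5, 45.0] 0.56
[348.7, 358.0, 51.2, 25.5] 0.34
[474.4, 195.3, 95.3, 63.4] 0.31
22
{"grip":G,"linear":[-30.8, -7.4, -2.5],"rotation":[0,0,9.4]},
{"grip":G,"linear":[-31.6, -2.3, -2.5],"rotation":[0,0,9.4]},
{"grip":G,"linear":[-31.5, 2.9, -2.5],"rotation":[0,0,9.4]},
{"grip":G,"linear":[-30.6, 8.1, -2.5],"rotation":[0,0,9.4]},
{"grip":G,"linear":[-28.9, 13.0, -2.5],"rotation":[0,0,9.4]},
{"grip":G,"linear":[-26.4, 17.5, -2.5],"rotation":[0,0,9.4]},
{"grip":G,"linear":[-23.2, 21.6, -2.5],"rotation":[0,0,9.4]},
{"grip":G,"linear":[-19.3, 25.1, -2.5],"rotation":[0,0,9.4]},
{"grip":G,"linear":[-13.6, 13.2, -0.7],"rotation":[0,0,9.9]},
{"grip":G,"linear":[-11.1, 15.3, -0.7],"rotation":[0,0,9.9]},
{"grip":G,"linear":[-8.3, 17.0, -0.7],"rotation":[0,0,9.9]},
{"grip":G,"linear":[-5.3, 18.2, -0.7],"rotation":[0,0,9.9]},
{"grip":G,"linear":[-2.1, 18.8, -0.7],"rotation":[0,0,9.9]},
{"grip":G,"linear":[1.1, 18.9, -0.7],"rotation":[0,0,9.9]},
{"grip":G,"linear":[4.3, 18.4, -0.7],"rotation":[0,0,9.9]},
{"grip":G,"linear":[7.4, 17.4, -0.7],"rotation":[0,0,9.9]},
{"grip":G,"linear":[10.3, 15.9, -0.7],"rotation":[0,0,9.9]},
{"grip":G,"linear":[12.9, 13.9, -0.7],"rotation":[0,0,9.9]},
{"grip":G,"linear":[15.0, 11.5, -0.7],"rotation":[0,0,9.9]},
{"grip":G,"linear":[16.8, 8.7, -0.7],"rotation":[0,0,9.9]},
{"grip":G,"linear":[18.0, 5.7, -0.7],"rotation":[0,0,9.9]},
{"grip":G,"linear":[18.7, 2.5, -0.7],"rotation":[0,0,9.9]}
```

View pics/w1.png

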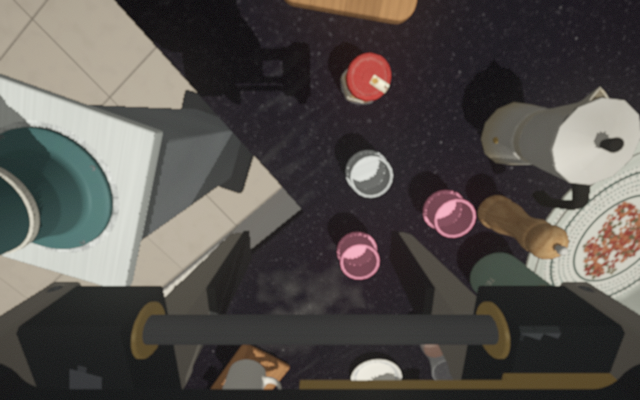

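The wrist view shows the steel cup at (369,174), the pink ones at (449,214) and (358,256), and the honey jar at (368,78). Now on to the stand.

>>> apply_moves --increments '[{"grip":1,"linear":[-30.8,-7.4,-2.5],"rotation":[0,0,9.4]},{"grip":1,"linear":[-31.6,-2.3,-2.5],"rotation":[0,0,9.4]},{"grip":1,"linear":[-31.5,2.9,-2.5],"rotation":[0,0,9.4]},{"grip":1,"linear":[-30.6,8.1,-2.5],"rotation":[0,0,9.4]},{"grip":1,"linear":[-28.9,13.0,-2.5],"rotation":[0,0,9.4]},{"grip":1,"linear":[-26.4,17.5,-2.5],"rotation":[0,0,9.4]},{"grip":1,"linear":[-23.2,21.6,-2.5],"rotation":[0,0,9.4]},{"grip":1,"linear":[-19.3,25.1,-2.5],"rotation":[0,0,9.4]},{"grip":1,"linear":[-13.6,13.2,-0.7],"rotation":[0,0,9.9]},{"grip":1,"linear":[-11.1,15.3,-0.7],"rotation":[0,0,9.9]},{"grip":1,"linear":[-8.3,17.0,-0.7],"rotation":[0,0,9.9]},{"grip":1,"linear":[-5.3,18.2,-0.7],"rotation":[0,0,9.9]},{"grip":1,"linear":[-2.1,18.8,-0.7],"rotation":[0,0,9.9]},{"grip":1,"linear":[1.1,18.9,-0.7],"rotation":[0,0,9.9]},{"grip":1,"linear":[4.3,18.4,-0.7],"rotation":[0,0,9.9]},{"grip":1,"linear":[7.4,17.4,-0.7],"rotation":[0,0,9.9]},{"grip":1,"linear":[10.3,15.9,-0.7],"rotation":[0,0,9.9]},{"grip":1,"linear":[12.9,13.9,-0.7],"rotation":[0,0,9.9]},{"grip":1,"linear":[15.0,11.5,-0.7],"rotation":[0,0,9.9]},{"grip":1,"linear":[16.8,8.7,-0.7],"rotation":[0,0,9.9]}]'

```text
clock: 5.6
position: [0.4068, -0.2737, 0.3285]
eef_rot: [[0.104, -0.995, -0.0], [-0.995, -0.104, -0.0], [0.0, 0.0, -1.0]]
ft_force: [0.6, 0.1, -0.0]
grip_width: 0.0919
gripper_force: 0.0
```

>>> apply_moves --increments '[{"grip":1,"linear":[18.0,5.7,-0.7],"rotation":[0,0,9.9]},{"grip":1,"linear":[18.7,2.5,-0.7],"rotation":[0,0,9.9]},{"grip":1,"linear":[0,0,0],"rotation":[0,0,0]},{"grip":1,"linear":[0,0,0],"rotation":[0,0,0]}]'

```text
clock: 6.1
position: [0.3993, -0.3099, 0.3297]
eef_rot: [[-0.231, -0.973, -0.0], [-0.973, 0.231, 0.001], [-0.0, 0.0, -1.0]]
ft_force: [0.1, 0.6, 0.5]
grip_width: 0.0915
gripper_force: 0.0
```

```bash
python3 - <<'E'
from h import *
np.set_printoptions(precision=4,suppress=True)
s=robot.state();p=imaging.read_camera("wrist");save("pics/w2.png",p["pixels"])
print(s["q"],s["position"],s["eef_rot"])
Pm=P(p,s);np.save("P2.npy",Pm);sp=imaging.read_camera("side");tp=imaging.read_camera("top")
for t in["column_grip","sleeve_top","slot","ring_seat","stand"]:
    a=place_of(p,t);print(t,[(d["at"],d["confidence"]) for d in a[:2]])
    o=[(Pm,a[0]["at"])] if a else []
    for q in(sp,tp):
        b=place_of(q,t)
        if b: print("   ",b[0]); o.append((P(q),b[0]["at"]))
    if len(o)>1: print("   ",*tri(o))
for X in[(.4158,-.337,.174),(.4158,-.34,.186),(.439,-.245,.133)]:print(proj(Pm,X))
E
```

```text
[ -14.923     7.3891   54.7833  106.0461   -6.4381   69.8276 -151.5058] [ 0.3993 -0.3099  0.3297] [[-0.2313 -0.9729 -0.0003]
 [-0.9729  0.2313  0.0005]
 [-0.0004  0.0004 -1.    ]]
column_grip [([296.6, 165.3], 0.91)]
    {'at': [268.6, 345.9], 'confidence': 0.67}
    {'at': [429.0, 214.5], 'confidence': 0.55}
    [ 0.4245 -0.3398  0.184 ] [np.float64(5.716660418208946), np.float64(0.6326117796509108), np.float64(0.9058028588657948)]
sleeve_top [([303.2, 158.0], 0.67), ([185.8, 189.5], 0.5)]
    {'at': [268.6, 353.0], 'confidence': 0.67}
    {'at': [422.8, 221.1], 'confidence': 0.61}
    [ 0.4197 -0.3371  0.1053] [np.float64(2.464314858944), np.float64(1.655042300777519), np.float64(1.0883910933217158)]
slot [([306.5, 174.1], 0.74), ([297.9, 131.6], 0.6)]
    {'at': [268.4, 369.3], 'confidence': 0.75}
    {'at': [433.5, 224.9], 'confidence': 0.55}
    [ 0.4057 -0.3579  0.1311] [np.float64(30.084445552303585), np.float64(8.946612615598015), np.float64(2.43213956940412)]
ring_seat [([305.7, 173.3], 0.72), ([298.7, 226.8], 0.71)]
    {'at': [272.9, 302.9], 'confidence': 0.95}
    {'at': [398.8, 221.4], 'confidence': 0.7}
    [ 0.4381 -0.2596  0.1183] [np.float64(43.25088334129625), np.float64(10.725270976937944), np.float64(1.9749897222843407)]
stand [([303.3, 175.3], 0.81)]
    {'at': [275.0, 336.8], 'confidence': 0.56}
    {'at': [427.0, 217.6], 'confidence': 0.59}
    [ 0.4251 -0.3277  0.1818] [np.float64(9.463218113564846), np.float64(6.921512405600066), np.float64(1.8685032034435425)]
[300.6688 167.6512]
[299.3127 167.0111]
[302.9449 229.7466]
```

View pics/w2.png

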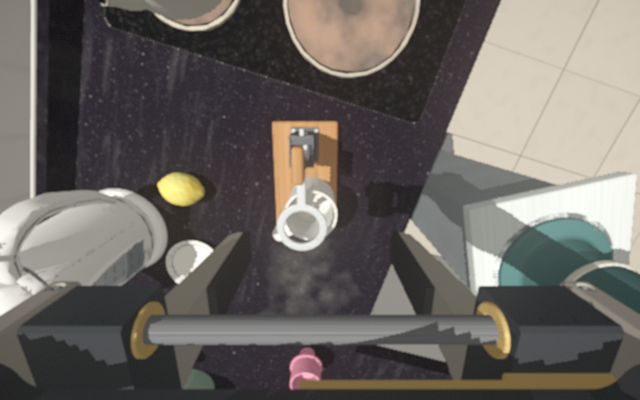

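View: grip bar at (297,163), ring at (303,227), base edges running with the image columns, so the yaw is right. I'll go closer above the grip and look again at the grip and the slot.

>>> apply_moves --increments '[{"grip":0.3,"linear":[12,-12,30],"rotation":[0,0,0]},{"grip":0.3,"linear":[13,-13,30],"rotation":[0,0,0]},{"grip":0.3,"linear":[0,0,30],"rotation":[0,0,0]},{"grip":0.3,"linear":[0,0,0],"rotation":[0,0,0]},{"grip":0.3,"linear":[0,0,0],"rotation":[0,0,0]}]'

```text
clock: 7.62
position: [0.4175, -0.3418, 0.2409]
eef_rot: [[-0.236, -0.972, 0.001], [-0.972, 0.236, -0.001], [0.0, -0.001, -1.0]]
ft_force: [0.6, 0.5, -0.2]
grip_width: 0.0595
gripper_force: 0.0
```

```bash
python3 - <<'E'
from h import *
np.set_printoptions(precision=4,suppress=True)
s=robot.state();p=imaging.read_camera("wrist")
Pm=P(p,s);np.save("P3.npy",Pm);print(s["position"])
c=p["pixels"][20:270,200:400];save("pics/w3c.png",cv2.resize(c,None,fx=2.4,fy=2.4,interpolation=cv2.INTER_CUBIC))
for t in["column_grip","sleeve_top","slot","ring_seat"]:
    a=place_of(p,t);print(t,[(d["at"],d["confidence"]) for d in a[:2]])
for X in[(.420,-.341,.174),(.420,-.341,.186),(.442,-.245,.133)]:print(proj(Pm,X))
E
```

```text
[ 0.4175 -0.3418  0.2409]
column_grip [([315.1, 213.2], 0.91)]
sleeve_top [([318.0, 195.9], 0.96), ([180.5, 218.4], 0.7)]
slot [([315.1, 160.5], 0.7)]
ring_seat []
[317.641  212.7909]
[317.5299 217.528 ]
[319.2663 283.5045]
```

View pics/w3c.png

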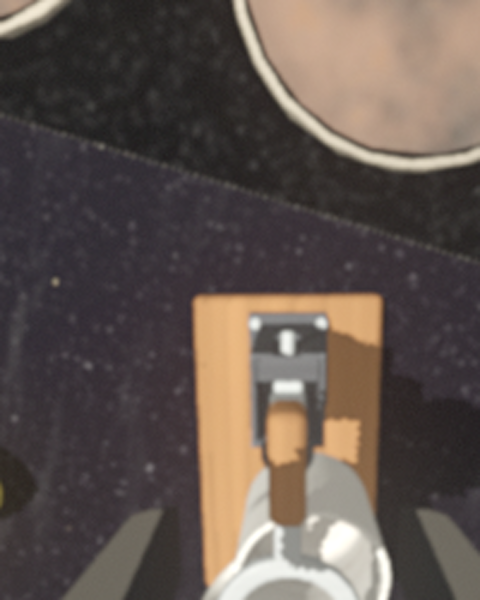

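```bash
python3 - <<'E'
from h import *
Pm=np.load("P3.npy");a=np.array([.418,-.3405]);u=np.array([-.222,-.975])
f=lambda y,z:np.round((proj(Pm,np.r_[a+u*y,z])-[200,20])*2.4)
for y,z in[(-.022,.186),(.022,.186),(.022,.162),(.022,.114),(-.022,.114),(.045,.012)]:print(y,z,f(y,z))
for z in(.068,.077,.086,.095,.104):print(z,[f(y,z).tolist() for y in(.022,.026,.030,.034)])
E
```

```text
-0.022 0.186 [289. 531.]
0.022 0.186 [287. 414.]
0.022 0.162 [287. 397.]
0.022 0.114 [287. 371.]
-0.022 0.114 [289. 464.]
0.045 0.012 [287. 296.]
0.068 [[287.0, 352.0], [287.0, 344.0], [287.0, 337.0], [287.0, 329.0]]
0.077 [[287.0, 356.0], [287.0, 348.0], [287.0, 339.0], [287.0, 331.0]]
0.086 [[287.0, 359.0], [287.0, 351.0], [287.0, 342.0], [287.0, 334.0]]
0.095 [[287.0, 363.0], [287.0, 354.0], [287.0, 346.0], [287.0, 337.0]]
0.104 [[287.0, 366.0], [287.0, 358.0], [287.0, 349.0], [287.0, 340.0]]
```

>>> apply_moves --increments '[{"grip":0.0,"linear":[-1,0,30],"rotation":[0,0,0]},{"grip":0.0,"linear":[0,0,30],"rotation":[0,0,0]},{"grip":0.0,"linear":[0,0,24],"rotation":[0,0,0]},{"grip":0.0,"linear":[0,0,0],"rotation":[0,0,0]},{"grip":0.0,"linear":[0,0,0],"rotation":[0,0,0]}]' --grip_force 35

```text
clock: 8.5
position: [0.4179, -0.3409, 0.157]
eef_rot: [[-0.236, -0.972, 0.001], [-0.972, 0.236, -0.001], [0.0, -0.002, -1.0]]
ft_force: [-0.2, 0.8, 0.0]
grip_width: 0.0457
gripper_force: 0.0
```

>>> apply_moves --increments '[{"grip":-0.4,"linear":[0,0,0],"rotation":[0,0,0]},{"grip":-0.6,"linear":[0,0,0],"rotation":[0,0,0]},{"grip":-1,"linear":[0,0,0],"rotation":[0,0,0]},{"grip":-1,"linear":[0,0,0],"rotation":[0,0,0]},{"grip":-1,"linear":[0,0,0],"rotation":[0,0,0]},{"grip":-1,"linear":[0,0,0],"rotation":[0,0,0]}]'

```text
clock: 9.25
position: [0.4185, -0.3407, 0.1564]
eef_rot: [[-0.236, -0.972, 0.002], [-0.972, 0.236, -0.001], [0.0, -0.002, -1.0]]
ft_force: [4.3, -0.6, 2.6]
grip_width: 0.0181
gripper_force: 35.0
```

>>> apply_moves --increments '[{"grip":-1,"linear":[0,0,-1],"rotation":[0,0,0]},{"grip":-1,"linear":[0,0,-1],"rotation":[0,0,0]},{"grip":-1,"linear":[0,0,0],"rotation":[0,0,0]}]'

```text
clock: 9.62
position: [0.4184, -0.3407, 0.1578]
eef_rot: [[-0.236, -0.972, 0.002], [-0.972, 0.236, -0.002], [0.001, -0.002, -1.0]]
ft_force: [7.9, -2.3, -3.9]
grip_width: 0.0183
gripper_force: 35.0
```

>>> apply_moves --increments '[{"grip":-1,"linear":[0,0,-1],"rotation":[0,0,0]},{"grip":-1,"linear":[0,0,-1],"rotation":[0,0,0]},{"grip":-1,"linear":[0,0,0],"rotation":[0,0,0]}]'

```text
clock: 10.0
position: [0.4185, -0.3407, 0.1598]
eef_rot: [[-0.236, -0.972, 0.002], [-0.972, 0.236, -0.002], [0.001, -0.002, -1.0]]
ft_force: [7.7, -2.9, -3.6]
grip_width: 0.0182
gripper_force: 35.0
```

>>> apply_moves --increments '[{"grip":-1,"linear":[0,-0.7,-2],"rotation":[0,0,0]},{"grip":-1,"linear":[0,0,0],"rotation":[0,0,0]}]'

```text
clock: 10.25
position: [0.4185, -0.3407, 0.1616]
eef_rot: [[-0.236, -0.972, 0.001], [-0.972, 0.236, -0.001], [0.001, -0.001, -1.0]]
ft_force: [6.1, -1.3, -3.9]
grip_width: 0.0184
gripper_force: 35.0
```

>>> apply_moves --increments '[{"grip":-1,"linear":[0,0,-2],"rotation":[0,0,0]},{"grip":-1,"linear":[0,0,0],"rotation":[0,0,0]}]'

```text
clock: 10.5
position: [0.4185, -0.3407, 0.1636]
eef_rot: [[-0.236, -0.972, 0.001], [-0.972, 0.236, -0.001], [0.001, -0.001, -1.0]]
ft_force: [5.7, -2.7, -3.1]
grip_width: 0.0179
gripper_force: 35.0
```

>>> apply_moves --increments '[{"grip":-1,"linear":[0,0,-2],"rotation":[0,0,0]},{"grip":-1,"linear":[0,0,0],"rotation":[0,0,0]}]'

```text
clock: 10.75
position: [0.4185, -0.3406, 0.1656]
eef_rot: [[-0.236, -0.972, 0.001], [-0.972, 0.236, -0.001], [0.001, -0.001, -1.0]]
ft_force: [4.9, -2.3, -3.0]
grip_width: 0.0184
gripper_force: 35.0
```

>>> apply_moves --increments '[{"grip":-1,"linear":[0,0,-2],"rotation":[0,0,0]},{"grip":-1,"linear":[0,0,0],"rotation":[0,0,0]}]'

```text
clock: 11.0
position: [0.4184, -0.3407, 0.1676]
eef_rot: [[-0.236, -0.972, 0.001], [-0.972, 0.236, -0.001], [0.001, -0.001, -1.0]]
ft_force: [6.5, -2.1, -3.4]
grip_width: 0.0182
gripper_force: 35.0
```

>>> apply_moves --increments '[{"grip":-1,"linear":[0,0,-2],"rotation":[0,0,0]},{"grip":-1,"linear":[0,0,0],"rotation":[0,0,0]}]'

```text
clock: 11.25
position: [0.4185, -0.3406, 0.1696]
eef_rot: [[-0.236, -0.972, 0.001], [-0.972, 0.236, -0.001], [0.001, -0.001, -1.0]]
ft_force: [5.1, -2.3, -4.1]
grip_width: 0.0185
gripper_force: 35.0
```

>>> apply_moves --increments '[{"grip":-1,"linear":[0,0,-2],"rotation":[0,0,0]},{"grip":-1,"linear":[0,0,0],"rotation":[0,0,0]}]'

```text
clock: 11.5
position: [0.4185, -0.3407, 0.1716]
eef_rot: [[-0.236, -0.972, 0.001], [-0.972, 0.236, -0.001], [0.001, -0.001, -1.0]]
ft_force: [5.3, -2.4, -2.4]
grip_width: 0.018
gripper_force: 35.0
```

>>> apply_moves --increments '[{"grip":-1,"linear":[0,0,-2],"rotation":[0,0,0]},{"grip":-1,"linear":[0,0,0],"rotation":[0,0,0]}]'

```text
clock: 11.75
position: [0.4184, -0.3407, 0.1736]
eef_rot: [[-0.236, -0.972, 0.001], [-0.972, 0.236, -0.001], [0.001, -0.001, -1.0]]
ft_force: [5.4, -2.2, -3.8]
grip_width: 0.018
gripper_force: 35.0
```

>>> apply_moves --increments '[{"grip":-1,"linear":[0,0,-2],"rotation":[0,0,0]},{"grip":-1,"linear":[0,0,0],"rotation":[0,0,0]}]'

```text
clock: 12.0
position: [0.4185, -0.3407, 0.1756]
eef_rot: [[-0.236, -0.972, 0.001], [-0.972, 0.236, -0.001], [0.001, -0.001, -1.0]]
ft_force: [6.1, -1.8, -2.8]
grip_width: 0.0186
gripper_force: 35.0
```

>>> apply_moves --increments '[{"grip":-1,"linear":[0,-0.5,-2],"rotation":[0,0,0]},{"grip":-1,"linear":[0,0,0],"rotation":[0,0,0]}]'

```text
clock: 12.25
position: [0.4185, -0.3407, 0.1775]
eef_rot: [[-0.236, -0.972, -0.0], [-0.972, 0.236, -0.0], [0.0, 0.0, -1.0]]
ft_force: [4.7, -1.7, -3.5]
grip_width: 0.0187
gripper_force: 35.0
```

>>> apply_moves --increments '[{"grip":-1,"linear":[0,0,-2],"rotation":[0,0,0]},{"grip":-1,"linear":[0,0,0],"rotation":[0,0,0]}]'

```text
clock: 12.5
position: [0.4185, -0.3406, 0.1795]
eef_rot: [[-0.236, -0.972, -0.0], [-0.972, 0.236, -0.0], [0.0, 0.0, -1.0]]
ft_force: [4.9, -1.1, -4.0]
grip_width: 0.0183
gripper_force: 35.0
```

>>> apply_moves --increments '[{"grip":-1,"linear":[0,0,-2],"rotation":[0,0,0]},{"grip":-1,"linear":[0,0,0],"rotation":[0,0,0]}]'

```text
clock: 12.75
position: [0.4185, -0.3406, 0.1815]
eef_rot: [[-0.236, -0.972, -0.0], [-0.972, 0.236, -0.0], [0.0, 0.0, -1.0]]
ft_force: [4.8, -1.0, -4.1]
grip_width: 0.0187
gripper_force: 35.0
```

>>> apply_moves --increments '[{"grip":-1,"linear":[0,0,-2],"rotation":[0,0,0]},{"grip":-1,"linear":[0,0,0],"rotation":[0,0,0]}]'

```text
clock: 13.0
position: [0.4185, -0.3407, 0.1835]
eef_rot: [[-0.236, -0.972, -0.0], [-0.972, 0.236, -0.0], [0.0, -0.0, -1.0]]
ft_force: [4.7, -1.6, -4.2]
grip_width: 0.0184
gripper_force: 35.0
```

>>> apply_moves --increments '[{"grip":-1,"linear":[0,0,-2],"rotation":[0,0,0]},{"grip":-1,"linear":[0,0,0],"rotation":[0,0,0]}]'

```text
clock: 13.25
position: [0.4185, -0.3406, 0.1855]
eef_rot: [[-0.236, -0.972, -0.0], [-0.972, 0.236, -0.0], [0.0, -0.0, -1.0]]
ft_force: [4.7, -2.9, -2.7]
grip_width: 0.0181
gripper_force: 35.0
```

>>> apply_moves --increments '[{"grip":-1,"linear":[0,0,-2],"rotation":[0,0,0]},{"grip":-1,"linear":[0,0,0],"rotation":[0,0,0]}]'

```text
clock: 13.5
position: [0.4184, -0.3407, 0.1875]
eef_rot: [[-0.236, -0.972, -0.0], [-0.972, 0.236, -0.0], [0.0, 0.0, -1.0]]
ft_force: [4.4, -1.8, -3.9]
grip_width: 0.0185
gripper_force: 35.0
```

>>> apply_moves --increments '[{"grip":-1,"linear":[0,0,-2],"rotation":[0,0,0]},{"grip":-1,"linear":[0,0,0],"rotation":[0,0,0]}]'

```text
clock: 13.75
position: [0.4185, -0.3407, 0.1894]
eef_rot: [[-0.236, -0.972, -0.0], [-0.972, 0.236, -0.001], [0.001, -0.0, -1.0]]
ft_force: [4.0, -2.1, -4.7]
grip_width: 0.0186
gripper_force: 35.0
```

>>> apply_moves --increments '[{"grip":-1,"linear":[0,0,-2],"rotation":[0,0,0]},{"grip":-1,"linear":[0,0,0],"rotation":[0,0,0]}]'

```text
clock: 14.0
position: [0.4185, -0.3406, 0.1907]
eef_rot: [[-0.236, -0.972, -0.0], [-0.972, 0.236, -0.001], [0.001, 0.0, -1.0]]
ft_force: [6.5, -4.0, -10.9]
grip_width: 0.0185
gripper_force: 35.0
```

>>> apply_moves --increments '[{"grip":-1,"linear":[0,0,-1],"rotation":[0,0,0]},{"grip":-1,"linear":[0,0,0],"rotation":[0,0,0]}]'

```text
clock: 14.25
position: [0.4184, -0.3406, 0.1914]
eef_rot: [[-0.236, -0.972, -0.001], [-0.972, 0.236, -0.001], [0.001, 0.0, -1.0]]
ft_force: [7.5, -4.2, -13.1]
grip_width: 0.0184
gripper_force: 35.0
```

>>> apply_moves --increments '[{"grip":-1,"linear":[0,0,-1],"rotation":[0,0,0]},{"grip":-1,"linear":[0,0,0],"rotation":[0,0,0]}]'

```text
clock: 14.5
position: [0.4184, -0.3406, 0.1923]
eef_rot: [[-0.236, -0.972, -0.001], [-0.972, 0.236, -0.001], [0.001, 0.0, -1.0]]
ft_force: [7.2, -5.6, -14.5]
grip_width: 0.0187
gripper_force: 35.0
```

>>> apply_moves --increments '[{"grip":-1,"linear":[0,0,-1],"rotation":[0,0,0]},{"grip":-1,"linear":[0,0,0],"rotation":[0,0,0]}]'

```text
clock: 14.75
position: [0.4184, -0.3406, 0.1933]
eef_rot: [[-0.236, -0.972, -0.001], [-0.972, 0.236, -0.001], [0.001, 0.001, -1.0]]
ft_force: [8.2, -3.3, -13.9]
grip_width: 0.0182
gripper_force: 35.0
```

>>> apply_moves --increments '[{"grip":-1,"linear":[0,0,-1],"rotation":[0,0,0]},{"grip":-1,"linear":[0,0,0],"rotation":[0,0,0]}]'

```text
clock: 15.0
position: [0.4185, -0.3407, 0.1952]
eef_rot: [[-0.236, -0.972, -0.0], [-0.972, 0.236, -0.001], [0.001, 0.0, -1.0]]
ft_force: [5.3, -2.3, -4.6]
grip_width: 0.018
gripper_force: 35.0
```

>>> apply_moves --increments '[{"grip":-1,"linear":[0,0,-1],"rotation":[0,0,0]},{"grip":-1,"linear":[0,0,0],"rotation":[0,0,0]}]'

```text
clock: 15.25
position: [0.4185, -0.3407, 0.1964]
eef_rot: [[-0.236, -0.972, -0.0], [-0.972, 0.236, -0.0], [0.0, -0.0, -1.0]]
ft_force: [5.2, -1.8, -3.2]
grip_width: 0.0184
gripper_force: 35.0
```

>>> apply_moves --increments '[{"grip":-1,"linear":[0,0,-1],"rotation":[0,0,0]},{"grip":-1,"linear":[0,0,0],"rotation":[0,0,0]}]'

```text
clock: 15.5
position: [0.4185, -0.3406, 0.1975]
eef_rot: [[-0.236, -0.972, -0.0], [-0.972, 0.236, -0.0], [0.0, 0.0, -1.0]]
ft_force: [4.1, -1.7, -4.2]
grip_width: 0.0182
gripper_force: 35.0
```

>>> apply_moves --increments '[{"grip":-1,"linear":[0,0,-1],"rotation":[0,0,0]},{"grip":-1,"linear":[0,0,0],"rotation":[0,0,0]}]'

```text
clock: 15.75
position: [0.4185, -0.3407, 0.1985]
eef_rot: [[-0.236, -0.972, -0.0], [-0.972, 0.236, -0.0], [0.0, 0.0, -1.0]]
ft_force: [4.4, -2.2, -3.5]
grip_width: 0.0179
gripper_force: 35.0
```

>>> apply_moves --increments '[{"grip":-1,"linear":[0,0,-2],"rotation":[0,0,0]},{"grip":-1,"linear":[0,0,-2],"rotation":[0,0,0]},{"grip":-1,"linear":[0,0,0],"rotation":[0,0,0]}]'

```text
clock: 16.12
position: [0.4184, -0.3406, 0.2017]
eef_rot: [[-0.236, -0.972, -0.001], [-0.972, 0.236, -0.001], [0.001, 0.0, -1.0]]
ft_force: [6.7, -4.1, -10.7]
grip_width: 0.0183
gripper_force: 35.0
```

>>> apply_moves --increments '[{"grip":-1,"linear":[0,0,-1],"rotation":[0,0,0]},{"grip":-1,"linear":[0,0,0],"rotation":[0,0,0]}]'

```text
clock: 16.38
position: [0.4184, -0.3406, 0.2023]
eef_rot: [[-0.236, -0.972, -0.001], [-0.972, 0.236, -0.001], [0.001, 0.0, -1.0]]
ft_force: [7.7, -5.0, -14.6]
grip_width: 0.0183
gripper_force: 35.0
```

>>> apply_moves --increments '[{"grip":-1,"linear":[0,0,-1],"rotation":[0,0,0]},{"grip":-1,"linear":[0,0,0],"rotation":[0,0,0]}]'

```text
clock: 16.62
position: [0.4184, -0.3406, 0.2031]
eef_rot: [[-0.236, -0.972, -0.001], [-0.972, 0.236, -0.001], [0.002, 0.001, -1.0]]
ft_force: [8.0, -6.2, -14.9]
grip_width: 0.0187
gripper_force: 35.0
```

>>> apply_moves --increments '[{"grip":-1,"linear":[0,0,-1.5],"rotation":[0,0,0]},{"grip":-1,"linear":[0,0,0],"rotation":[0,0,0]}]'

```text
clock: 16.88
position: [0.4185, -0.3407, 0.2057]
eef_rot: [[-0.236, -0.972, -0.0], [-0.972, 0.236, -0.001], [0.001, 0.0, -1.0]]
ft_force: [5.0, -2.4, -4.5]
grip_width: 0.0186
gripper_force: 35.0
```

>>> apply_moves --increments '[{"grip":-1,"linear":[0,0,-2],"rotation":[0,0,0]},{"grip":-1,"linear":[0,0,-2],"rotation":[0,0,0]},{"grip":-1,"linear":[0,0,-2],"rotation":[0,0,0]},{"grip":-1,"linear":[0,0,0],"rotation":[0,0,0]}]'

```text
clock: 17.38
position: [0.4184, -0.3406, 0.2112]
eef_rot: [[-0.236, -0.972, -0.001], [-0.972, 0.236, -0.001], [0.001, 0.0, -1.0]]
ft_force: [5.6, -3.1, -10.8]
grip_width: 0.0183
gripper_force: 35.0
```

>>> apply_moves --increments '[{"grip":-1,"linear":[0,0,-2],"rotation":[0,0,0]},{"grip":-1,"linear":[0,0,0],"rotation":[0,0,0]}]'

```text
clock: 17.62
position: [0.4184, -0.3406, 0.2128]
eef_rot: [[-0.236, -0.972, -0.001], [-0.972, 0.236, -0.001], [0.001, 0.0, -1.0]]
ft_force: [7.0, -3.3, -13.8]
grip_width: 0.0183
gripper_force: 35.0
```

>>> apply_moves --increments '[{"grip":-1,"linear":[0,0,-2],"rotation":[0,0,0]},{"grip":-1,"linear":[0,0,0],"rotation":[0,0,0]}]'

```text
clock: 17.88
position: [0.4185, -0.3407, 0.2157]
eef_rot: [[-0.236, -0.972, -0.0], [-0.972, 0.236, -0.001], [0.001, 0.0, -1.0]]
ft_force: [4.6, -1.1, -4.4]
grip_width: 0.0185
gripper_force: 35.0
```

>>> apply_moves --increments '[{"grip":-1,"linear":[0,0,-2],"rotation":[0,0,0]},{"grip":-1,"linear":[0,0,-2],"rotation":[0,0,0]},{"grip":-1,"linear":[0,0,-2],"rotation":[0,0,0]},{"grip":-1,"linear":[0,0,0],"rotation":[0,0,0]}]'

```text
clock: 18.38
position: [0.4184, -0.3406, 0.2212]
eef_rot: [[-0.236, -0.972, -0.0], [-0.972, 0.236, -0.001], [0.001, 0.0, -1.0]]
ft_force: [6.6, -3.4, -11.0]
grip_width: 0.0185
gripper_force: 35.0
```

>>> apply_moves --increments '[{"grip":-1,"linear":[0,0,-2],"rotation":[0,0,0]},{"grip":-1,"linear":[0,0,0],"rotation":[0,0,0]}]'

```text
clock: 18.62
position: [0.4184, -0.3406, 0.2228]
eef_rot: [[-0.236, -0.972, -0.001], [-0.972, 0.236, -0.001], [0.001, 0.0, -1.0]]
ft_force: [7.8, -4.8, -12.9]
grip_width: 0.0187
gripper_force: 35.0
```

>>> apply_moves --increments '[{"grip":-1,"linear":[0,0,-1.5],"rotation":[0,0,0]},{"grip":-1,"linear":[0,0,0],"rotation":[0,0,0]}]'

```text
clock: 18.88
position: [0.4185, -0.3406, 0.2251]
eef_rot: [[-0.236, -0.972, -0.001], [-0.972, 0.236, -0.001], [0.001, 0.0, -1.0]]
ft_force: [4.9, -2.9, -4.7]
grip_width: 0.0183
gripper_force: 35.0
```

>>> apply_moves --increments '[{"grip":-1,"linear":[0,0,-1],"rotation":[0,0,0]},{"grip":-1,"linear":[0,0,0],"rotation":[0,0,0]}]'

```text
clock: 19.12
position: [0.4185, -0.3406, 0.2264]
eef_rot: [[-0.236, -0.972, -0.0], [-0.972, 0.236, -0.0], [0.0, 0.0, -1.0]]
ft_force: [4.8, -3.5, -3.9]
grip_width: 0.0189
gripper_force: 35.0
```

>>> apply_moves --increments '[{"grip":-1,"linear":[0,0,-0.8],"rotation":[0,0,0]},{"grip":-1,"linear":[0,0,0],"rotation":[0,0,0]},{"grip":-1,"linear":[0,0,0.6],"rotation":[0,0,0]},{"grip":-1,"linear":[0,0,0.6],"rotation":[0,0,0]},{"grip":-1,"linear":[0,0,0.6],"rotation":[0,0,0]},{"grip":-1,"linear":[0,0,0],"rotation":[0,0,0]}]'

```text
clock: 19.88
position: [0.4185, -0.3406, 0.2253]
eef_rot: [[-0.236, -0.972, -0.0], [-0.972, 0.236, -0.0], [0.0, -0.0, -1.0]]
ft_force: [5.7, -2.3, -4.6]
grip_width: 0.0185
gripper_force: 35.0
```

>>> apply_moves --increments '[{"grip":-1,"linear":[0,0,0.5],"rotation":[0,0,0]},{"grip":-1,"linear":[0,0,0],"rotation":[0,0,0]}]'

```text
clock: 20.12
position: [0.4185, -0.3407, 0.2248]
eef_rot: [[-0.236, -0.972, -0.0], [-0.972, 0.236, -0.0], [0.0, 0.0, -1.0]]
ft_force: [5.6, -1.7, -4.0]
grip_width: 0.0184
gripper_force: 35.0
```

>>> apply_moves --increments '[{"grip":-1,"linear":[0,0,0.4],"rotation":[0,0,0]},{"grip":-1,"linear":[0,0,0],"rotation":[0,0,0]}]'

```text
clock: 20.38
position: [0.4185, -0.3406, 0.2246]
eef_rot: [[-0.236, -0.972, -0.0], [-0.972, 0.236, -0.0], [0.0, -0.0, -1.0]]
ft_force: [5.3, -2.4, -3.3]
grip_width: 0.0187
gripper_force: 35.0
```

>>> apply_moves --increments '[{"grip":-1,"linear":[0,0,0.4],"rotation":[0,0,0]},{"grip":-1,"linear":[0,0,0],"rotation":[0,0,0]}]'

```text
clock: 20.62
position: [0.4185, -0.3407, 0.2245]
eef_rot: [[-0.236, -0.972, 0.0], [-0.972, 0.236, -0.0], [0.0, -0.0, -1.0]]
ft_force: [3.6, -1.7, -1.4]
grip_width: 0.0184
gripper_force: 35.0
```

>>> apply_moves --increments '[{"grip":-1,"linear":[0,0,0.3],"rotation":[0,0,0]},{"grip":-1,"linear":[0,0,0],"rotation":[0,0,0]},{"grip":-0.5,"linear":[0,0,0],"rotation":[0,0,0]},{"grip":-0.4,"linear":[0,0,0],"rotation":[0,0,0]},{"grip":-0.3,"linear":[0,0,0],"rotation":[0,0,0]},{"grip":-0.2,"linear":[0,0,0],"rotation":[0,0,0]},{"grip":-0.2,"linear":[0,0,0],"rotation":[0,0,0]},{"grip":-0.2,"linear":[0,0,0],"rotation":[0,0,0]}]'

```text
clock: 21.62
position: [0.4184, -0.3406, 0.2243]
eef_rot: [[-0.236, -0.972, -0.0], [-0.972, 0.236, 0.0], [-0.0, 0.0, -1.0]]
ft_force: [0.2, -0.4, -0.2]
grip_width: 0.0369
gripper_force: 0.0
```

Post released on its fourth notch, with the wrist load back to zero. It rose 68 mm, so the ring's upper face should be near z = 0.201. Next is the cup.

```bash
python3 - <<'E'
from h import *
np.set_printoptions(precision=4,suppress=True)
sp=imaging.read_camera("side");tp=imaging.read_camera("top")
for t in["column_grip","ring_seat"]:
    o=[(P(q),place_of(q,t)[0]["at"]) for q in(sp,tp) if place_of(q,t)]
    if len(o)>1:print(t,*tri(o))
rows([(.42,-.335,.30,-103.6),(.45,-.10,.30,0),(.455,.20,.27,77)])
E
```

```text
ring_seat [ 0.4219 -0.2437  0.1694] [np.float64(8.130738625123337), np.float64(3.7242568539259575)]
21
{"grip":G,"linear":[-2.9, -0.1, -37.9],"rotation":[0,0,-0.0]},
{"grip":G,"linear":[-2.9, -0.1, -37.9],"rotation":[0,0,-0.0]},
{"grip":G,"linear":[-21.4, 2.4, -0.0],"rotation":[0,0,-9.4]},
{"grip":G,"linear":[-21.5, -1.2, -0.0],"rotation":[0,0,-9.4]},
{"grip":G,"linear":[-21.0, -4.7, -0.0],"rotation":[0,0,-9.4]},
{"grip":G,"linear":[-20.0, -8.0, -0.0],"rotation":[0,0,-9.4]},
{"grip":G,"linear":[-18.4, -11.2, -0.0],"rotation":[0,0,-9.4]},
{"grip":G,"linear":[-16.3, -14.1, -0.0],"rotation":[0,0,-9.4]},
{"grip":G,"linear":[-13.8, -16.5, -0.0],"rotation":[0,0,-9.4]},
{"grip":G,"linear":[-10.9, -18.6, -0.0],"rotation":[0,0,-9.4]},
{"grip":G,"linear":[-7.7, -20.1, -0.0],"rotation":[0,0,-9.4]},
{"grip":G,"linear":[-4.3, -21.1, -0.0],"rotation":[0,0,-9.4]},
{"grip":G,"linear":[-0.8, -21.5, -0.0],"rotation":[0,0,-9.4]},
{"grip":G,"linear":[0.6, -37.5, 3.7],"rotation":[0,0,-9.6]},
{"grip":G,"linear":[6.9, -36.9, 3.7],"rotation":[0,0,-9.6]},
{"grip":G,"linear":[13.0, -35.2, 3.7],"rotation":[0,0,-9.6]},
{"grip":G,"linear":[18.7, -32.5, 3.7],"rotation":[0,0,-9.6]},
{"grip":G,"linear":[23.8, -29.0, 3.7],"rotation":[0,0,-9.6]},
{"grip":G,"linear":[28.3, -24.6, 3.7],"rotation":[0,0,-9.6]},
{"grip":G,"linear":[32.0, -19.5, 3.7],"rotation":[0,0,-9.6]},
{"grip":G,"linear":[34.9, -13.8, 3.7],"rotation":[0,0,-9.6]}
```

>>> apply_moves --increments '[{"grip":-0.1,"linear":[0,0,-30],"rotation":[0,0,0]},{"grip":0.3,"linear":[-5.8,0,-46],"rotation":[0,0,0]},{"grip":1,"linear":[-21.4,2.4,0],"rotation":[0,0,-9.4]},{"grip":1,"linear":[-21.5,-1.2,0],"rotation":[0,0,-9.4]},{"grip":1,"linear":[-21.0,-4.7,0],"rotation":[0,0,-9.4]},{"grip":1,"linear":[-20.0,-8.0,0],"rotation":[0,0,-9.4]},{"grip":1,"linear":[-18.4,-11.2,0],"rotation":[0,0,-9.4]},{"grip":1,"linear":[-16.3,-14.1,0],"rotation":[0,0,-9.4]},{"grip":1,"linear":[-13.8,-16.5,0],"rotation":[0,0,-9.4]},{"grip":1,"linear":[-10.9,-18.6,0],"rotation":[0,0,-9.4]},{"grip":1,"linear":[-7.7,-20.1,0],"rotation":[0,0,-9.4]},{"grip":1,"linear":[-4.3,-21.1,0],"rotation":[0,0,-9.4]},{"grip":1,"linear":[-0.8,-21.5,0],"rotation":[0,0,-9.4]},{"grip":1,"linear":[0.6,-37.5,3.7],"rotation":[0,0,-9.6]},{"grip":1,"linear":[6.9,-36.9,3.7],"rotation":[0,0,-9.6]},{"grip":1,"linear":[13.0,-35.2,3.7],"rotation":[0,0,-9.6]},{"grip":1,"linear":[18.7,-32.5,3.7],"rotation":[0,0,-9.6]},{"grip":1,"linear":[23.8,-29.0,3.7],"rotation":[0,0,-9.6]},{"grip":1,"linear":[28.3,-24.6,3.7],"rotation":[0,0,-9.6]},{"grip":1,"linear":[32.0,-19.5,3.7],"rotation":[0,0,-9.6]}]'

```text
clock: 24.58
position: [0.4562, 0.1635, 0.2744]
eef_rot: [[0.387, 0.922, 0.0], [0.922, -0.387, 0.0], [0.0, 0.0, -1.0]]
ft_force: [0.4, -0.0, 0.0]
grip_width: 0.0922
gripper_force: 0.0
```

>>> apply_moves --increments '[{"grip":1,"linear":[34.9,-13.8,3.7],"rotation":[0,0,-9.6]},{"grip":1,"linear":[0,0,0],"rotation":[0,0,0]},{"grip":1,"linear":[0,0,0],"rotation":[0,0,0]},{"grip":1,"linear":[0,0,0],"rotation":[0,0,0]}]'

```text
clock: 25.08
position: [0.4575, 0.1986, 0.2709]
eef_rot: [[0.235, 0.972, 0.0], [0.972, -0.235, 0.0], [0.0, 0.0, -1.0]]
ft_force: [0.5, 0.5, -0.0]
grip_width: 0.092
gripper_force: 0.0
```

```bash
python3 - <<'E'
from h import *
np.set_printoptions(precision=4,suppress=True)
s=robot.state();p=imaging.read_camera("wrist");Pm=P(p,s);np.save("P4.npy",Pm);save("pics/w4.png",p["pixels"])
print(s["position"],s["q"])
for d in place_of(p,"filter_cup"):print(d["at"],d["confidence"],onz(Pm,d["at"],0),tri([(Pm,d["at"]),(np.load("P1.npy"),(358.2,170.8))]))
for X in[(.489,.226,0),(.489,.226,.076)]:
    a=proj(Pm,X);print(a)
x,y=int(a[0]),int(a[1]);print(x-80,y-70);save("pics/w4c.png",cv2.resize(p["pixels"][max(0,y-70):y+70,x-80:x+80],None,fx=4,fy=4,interpolation=cv2.INTER_CUBIC))
E
```

```text
[0.4575 0.1986 0.2709] [-41.894    8.3245  16.2392 109.8464  -2.6149  62.163  -38.1996]
[428.5, 136.2] 0.85 [0.629  0.2087] (array([0.2981, 0.3535, 0.9612]), [np.float64(4.871391856931558), np.float64(4.964508107000024)])
[336.1, 147.3] 0.75 [0.489  0.2254] (array([ 0.4896,  0.2161, -0.0322]), [np.float64(3.298654871486216), np.float64(3.0700422978568946)])
[374.6, 217.4] 0.57 [0.5258 0.0986] (array([0.4526, 0.253 , 0.3507]), [np.float64(107.65405640161845), np.float64(83.94667071078753)])
[495.8, 103.7] 0.16 [0.731  0.2322] (array([0.3582, 0.3018, 0.6473]), [np.float64(0.9726104812916149), np.float64(1.0610971112912453)])
[336.0027 146.9322]
[339.1074 153.5947]
259 83
```

View pics/w4c.png

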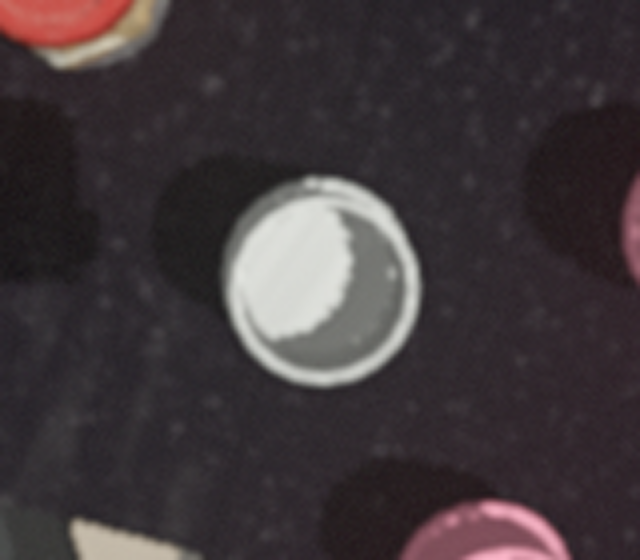

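The steel cup's rim is a clean grey circle in the crop centred on (323,290), about 61 mm across as it should be. The honey jar is upper left and the pink cups are to the right and below. I'm taking the grey cup.

>>> apply_moves --increments '[{"grip":1,"linear":[16,12.5,45],"rotation":[0,0,0]},{"grip":1,"linear":[15.7,12.5,45],"rotation":[0,0,0]},{"grip":1,"linear":[0,0,50],"rotation":[0,0,0]},{"grip":1,"linear":[0,0,40],"rotation":[0,0,0]},{"grip":1,"linear":[0,0,30],"rotation":[0,0,0]},{"grip":1,"linear":[0,0,14],"rotation":[0,0,0]},{"grip":1,"linear":[0,0,0],"rotation":[0,0,0]},{"grip":1,"linear":[0,0,0],"rotation":[0,0,0]}]' --grip_force 12

```text
clock: 26.18
position: [0.4899, 0.2253, 0.048]
eef_rot: [[0.233, 0.973, 0.002], [0.973, -0.233, 0.001], [0.002, 0.002, -1.0]]
ft_force: [-0.3, -0.6, -0.2]
grip_width: 0.0921
gripper_force: 0.0
```

>>> apply_moves --increments '[{"grip":0.5,"linear":[0,0,0],"rotation":[0,0,0]},{"grip":0.4,"linear":[0,0,0],"rotation":[0,0,0]},{"grip":0.3,"linear":[0,0,0],"rotation":[0,0,0]},{"grip":0.2,"linear":[0,0,0],"rotation":[0,0,0]},{"grip":-0.5,"linear":[0,0,0],"rotation":[0,0,0]},{"grip":-1,"linear":[0,0,0],"rotation":[0,0,0]},{"grip":-1,"linear":[0,0,0],"rotation":[0,0,0]}]'

```text
clock: 27.05
position: [0.489, 0.225, 0.0469]
eef_rot: [[0.233, 0.973, 0.0], [0.973, -0.233, 0.0], [0.0, 0.0, -1.0]]
ft_force: [-0.1, -0.1, 3.6]
grip_width: 0.0581
gripper_force: 12.0
```

>>> apply_moves --increments '[{"grip":-1,"linear":[0,0,-5],"rotation":[0,0,0]},{"grip":-1,"linear":[0,0,-15],"rotation":[0,0,0]},{"grip":-1,"linear":[0,0,-30],"rotation":[0,0,0]},{"grip":-1,"linear":[0,0,-40],"rotation":[0,0,0]},{"grip":-1,"linear":[0,0,-40],"rotation":[0,0,0]},{"grip":-1,"linear":[0,0,-40],"rotation":[0,0,0]},{"grip":-1,"linear":[0,0,-40],"rotation":[0,0,0]},{"grip":-1,"linear":[0,0,-16],"rotation":[0,0,0]},{"grip":-1,"linear":[0,0,0],"rotation":[0,0,0]},{"grip":-1,"linear":[0,0,0],"rotation":[0,0,0]}]' --grip_force 15

```text
clock: 28.3
position: [0.4879, 0.2244, 0.271]
eef_rot: [[0.233, 0.973, -0.003], [0.973, -0.233, -0.002], [-0.002, -0.002, -1.0]]
ft_force: [-0.5, 0.8, -2.5]
grip_width: 0.0583
gripper_force: 15.0
```

```bash
python3 - <<'E'
from h import *
np.set_printoptions(precision=4,suppress=True)
s=robot.state();p=imaging.read_camera("wrist");Pm=P(p,s)
save("pics/w5.png",p["pixels"])
R=np.array(s["eef_rot"]);t=np.array(s["position"])
f=lambda x,y,z:proj(Pm,t+R@np.array([x,y,z]))
print("tcp",f(0,0,0),"rim",f(0,0,-.029),f(.03,0,-.029),f(-.03,0,-.029),f(0,.03,-.029),f(0,-.03,-.029))
rows([(.455,-.1,.273,77),(.432,-.217,.273,77)])
E
```

```text
tcp [319.8161 245.5383] rim [319.6784 268.5915] [319.6652 218.2751] [319.6902 313.656 ] [373.3401 268.6493] [266.0495 268.5338]
9
{"grip":G,"linear":[-53.9, 7.2, -0.4],"rotation":[0,0,-0.1]},
{"grip":G,"linear":[-53.9, 7.2, -0.4],"rotation":[0,0,-0.1]},
{"grip":G,"linear":[-53.9, 7.1, -0.4],"rotation":[0,0,-0.1]},
{"grip":G,"linear":[-53.9, 7.0, -0.4],"rotation":[0,0,-0.1]},
{"grip":G,"linear":[-53.9, 7.0, -0.4],"rotation":[0,0,-0.1]},
{"grip":G,"linear":[-53.9, 6.9, -0.4],"rotation":[0,0,-0.1]},
{"grip":G,"linear":[-39.7, 1.3, -0.0],"rotation":[0,0,0.0]},
{"grip":G,"linear":[-39.7, 1.3, -0.0],"rotation":[0,0,0.0]},
{"grip":G,"linear":[-39.7, 1.3, -0.0],"rotation":[0,0,0.0]}
```

View pics/w5.png

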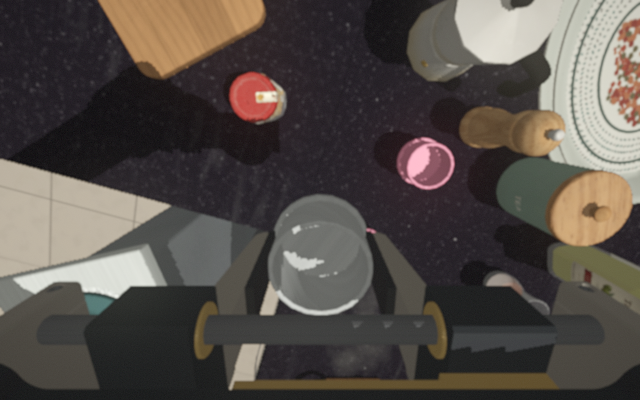

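The cup is held centred: its rim spans columns 268–372 with the lower edge at row 313, which matches the predicted centred circle. The steel cup was the right one. Carrying it over the ring.

>>> apply_moves --increments '[{"grip":-1,"linear":[-30,4,0],"rotation":[0,0,0]},{"grip":-1,"linear":[-54,7,0],"rotation":[0,0,0]},{"grip":-1,"linear":[-54,7,0],"rotation":[0,0,0]},{"grip":-1,"linear":[-54,7,0],"rotation":[0,0,0]},{"grip":-1,"linear":[-54,7,0],"rotation":[0,0,0]},{"grip":-1,"linear":[-54,7,0],"rotation":[0,0,0]},{"grip":-1,"linear":[-54,7,0],"rotation":[0,0,0]},{"grip":-1,"linear":[-50,7,0],"rotation":[0,0,0]},{"grip":-1,"linear":[-40,5.5,0],"rotation":[0,0,0]},{"grip":-1,"linear":[-27,4,0],"rotation":[0,0,0]},{"grip":-1,"linear":[0,0,0],"rotation":[0,0,0]},{"grip":-1,"linear":[0,0,0],"rotation":[0,0,0]},{"grip":-1,"linear":[0,0,0],"rotation":[0,0,0]}]'

```text
clock: 29.98
position: [0.4404, -0.2463, 0.2723]
eef_rot: [[0.23, 0.973, -0.001], [0.973, -0.23, 0.001], [0.001, -0.001, -1.0]]
ft_force: [-0.4, 0.3, -1.7]
grip_width: 0.0584
gripper_force: 15.0
```

```bash
python3 - <<'E'
from h import *
np.set_printoptions(precision=4,suppress=True)
s=robot.state();print(s["position"],s["q"])
sp=imaging.read_camera("side");tp=imaging.read_camera("top")
def cr(p,c,r,k):
    u,v=np.round(proj(P(p),c)).astype(int);print(u-r,v-r);return cv2.resize(p["pixels"][v-r:v+r,u-r:u+r],(400,400),interpolation=cv2.INTER_CUBIC)
c=(.439,-.265,.2);save("pics/p6.png",np.hstack([cr(sp,c,40,0),cr(tp,c,40,0)]))
R=np.array([-.222,-.975]);
for p in(sp,tp):
  for y,z in[(0,.201),(0,.226)]:print(proj(P(p),(.439,-.248,z)))
E
```

```text
[ 0.4404 -0.2463  0.2723] [ -8.6785   9.6134  38.7475 110.0565  -6.7788  62.6329  19.4838]
231 266
367 176
[270.1513 297.3351]
[269.0636 293.5981]
[401.8393 217.6655]
[403.346  215.9491]
```

View pics/p6.png

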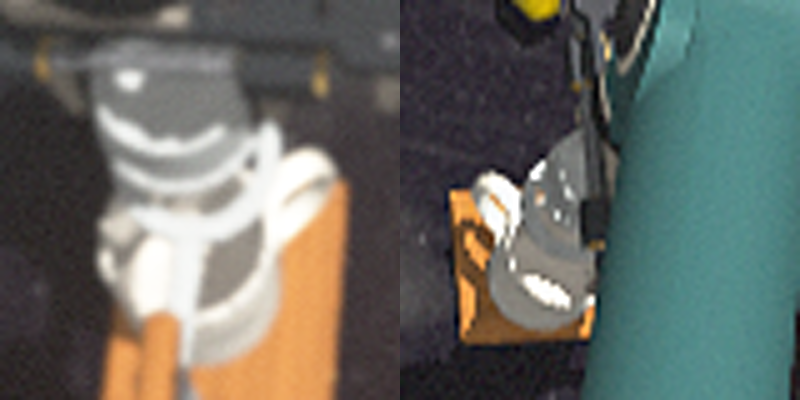

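```bash
python3 - <<'E'
from h import *
s=robot.state();sp=imaging.read_camera("side");Pm=P(sp)
k=12;x0,y0=244,266;im=cv2.resize(sp["pixels"][y0:y0+50,x0:x0+50],(600,600),interpolation=cv2.INTER_CUBIC)
im=im.copy()
def circ(c,r,col):
    a=np.linspace(0,2*np.pi,60);q=np.array([proj(Pm,(c[0]+r*np.cos(t),c[1]+r*np.sin(t),c[2])) for t in a])
    cv2.polylines(im,[np.round((q-[x0,y0]+.5)*k).astype(int)],True,col,1)
t=s["position"];print(t)
circ((.439,-.248,.201),.035,(255,0,0));circ((.439,-.248,.201),.025,(255,0,0))
circ((t[0],t[1],t[2]-.047+.036),.033,(0,255,0));circ((t[0],t[1],t[2]-.047+.076),.030,(0,255,255))
save("pics/p7.png",im)
E
```

```text
[ 0.44037573 -0.24668717  0.27256594]
```

View pics/p7.png

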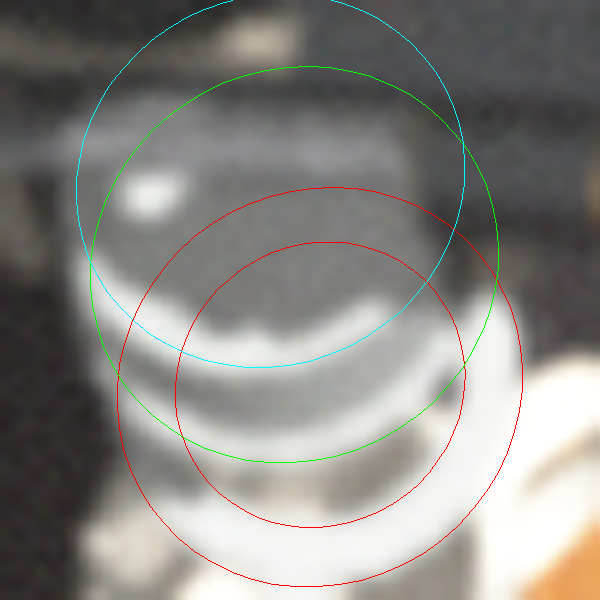

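The red ring model (centre 0.439, -0.248, top 0.201) lies on the seen ring, and the cup is within about 1–2 mm of it. Lowering in steps and watching the force.

>>> apply_moves --increments '[{"grip":-1,"linear":[-1.2,0,12],"rotation":[0,0,0]},{"grip":-1,"linear":[0,0,10],"rotation":[0,0,0]},{"grip":-1,"linear":[0,0,5],"rotation":[0,0,0]},{"grip":-1,"linear":[0,0,0],"rotation":[0,0,0]}]'

```text
clock: 30.62
position: [0.4395, -0.2488, 0.2451]
eef_rot: [[0.233, 0.973, -0.001], [0.973, -0.233, 0.0], [-0.0, -0.001, -1.0]]
ft_force: [0.7, -0.5, -1.6]
grip_width: 0.0586
gripper_force: 15.0
```

>>> apply_moves --increments '[{"grip":-1,"linear":[0,0,5],"rotation":[0,0,0]},{"grip":-1,"linear":[0,0,5],"rotation":[0,0,0]},{"grip":-1,"linear":[0,0,5],"rotation":[0,0,0]},{"grip":-1,"linear":[0,0,5],"rotation":[0,0,0]},{"grip":-1,"linear":[0,0,0],"rotation":[0,0,0]}]'

```text
clock: 31.25
position: [0.4396, -0.2488, 0.2252]
eef_rot: [[0.233, 0.973, -0.001], [0.973, -0.233, 0.0], [0.0, -0.001, -1.0]]
ft_force: [0.1, -0.3, -0.8]
grip_width: 0.0585
gripper_force: 15.0
```

>>> apply_moves --increments '[{"grip":-1,"linear":[0,0,2.5],"rotation":[0,0,0]},{"grip":-1,"linear":[0,0,2.5],"rotation":[0,0,0]},{"grip":-1,"linear":[0,0,2],"rotation":[0,0,0]},{"grip":-1,"linear":[0,0,0],"rotation":[0,0,0]}]'

```text
clock: 31.75
position: [0.4398, -0.2488, 0.2185]
eef_rot: [[0.233, 0.973, -0.0], [0.973, -0.233, 0.0], [0.0, -0.0, -1.0]]
ft_force: [0.7, -0.2, -0.7]
grip_width: 0.058
gripper_force: 15.0
```

>>> apply_moves --increments '[{"grip":-1,"linear":[0,0,0.6],"rotation":[0,0,0]},{"grip":-1,"linear":[0,0,0.6],"rotation":[0,0,0]},{"grip":-1,"linear":[0,0,0],"rotation":[0,0,0]}]'

```text
clock: 32.12
position: [0.4399, -0.2489, 0.2175]
eef_rot: [[0.232, 0.973, 0.0], [0.973, -0.232, 0.0], [0.0, 0.0, -1.0]]
ft_force: [-0.5, 0.3, -1.7]
grip_width: 0.0584
gripper_force: 15.0
```

>>> apply_moves --increments '[{"grip":-1,"linear":[0,0,0.6],"rotation":[0,0,0]},{"grip":-1,"linear":[0,0,0.6],"rotation":[0,0,0]},{"grip":-1,"linear":[0,0,0],"rotation":[0,0,0]}]'

```text
clock: 32.5
position: [0.4398, -0.2489, 0.2162]
eef_rot: [[0.233, 0.973, -0.0], [0.973, -0.233, 0.0], [0.0, -0.0, -1.0]]
ft_force: [-0.3, -0.6, -1.8]
grip_width: 0.0584
gripper_force: 15.0
```

>>> apply_moves --increments '[{"grip":-1,"linear":[0,0,0.5],"rotation":[0,0,0]},{"grip":-1,"linear":[0,0,0],"rotation":[0,0,0]}]'

```text
clock: 32.75
position: [0.4398, -0.2489, 0.2157]
eef_rot: [[0.233, 0.973, -0.0], [0.973, -0.233, 0.0], [0.0, -0.0, -1.0]]
ft_force: [-0.7, 0.0, -2.1]
grip_width: 0.0582
gripper_force: 15.0
```

>>> apply_moves --increments '[{"grip":-1,"linear":[0,0,0.5],"rotation":[0,0,0]},{"grip":-1,"linear":[0,0,0],"rotation":[0,0,0]}]'

```text
clock: 33.0
position: [0.4398, -0.2489, 0.2152]
eef_rot: [[0.233, 0.973, -0.0], [0.973, -0.233, 0.0], [0.0, -0.0, -1.0]]
ft_force: [0.4, -0.7, -2.4]
grip_width: 0.0583
gripper_force: 15.0
```

>>> apply_moves --increments '[{"grip":-1,"linear":[0,0,0.5],"rotation":[0,0,0]},{"grip":-1,"linear":[0,0,0],"rotation":[0,0,0]}]'

```text
clock: 33.25
position: [0.4398, -0.2489, 0.2148]
eef_rot: [[0.233, 0.973, -0.0], [0.973, -0.233, -0.0], [-0.0, -0.0, -1.0]]
ft_force: [-0.1, 0.2, -2.0]
grip_width: 0.0587
gripper_force: 15.0
```

>>> apply_moves --increments '[{"grip":-1,"linear":[0,0,0.5],"rotation":[0,0,0]},{"grip":-1,"linear":[0,0,0],"rotation":[0,0,0]}]'

```text
clock: 33.5
position: [0.4398, -0.2489, 0.2143]
eef_rot: [[0.233, 0.973, 0.0], [0.973, -0.233, 0.0], [0.0, 0.0, -1.0]]
ft_force: [0.1, 0.5, -1.7]
grip_width: 0.0584
gripper_force: 15.0
```

>>> apply_moves --increments '[{"grip":-1,"linear":[0,0,0.5],"rotation":[0,0,0]},{"grip":-1,"linear":[0,0,0],"rotation":[0,0,0]}]'

```text
clock: 33.75
position: [0.4399, -0.2489, 0.2139]
eef_rot: [[0.233, 0.973, 0.0], [0.973, -0.233, 0.0], [0.0, 0.0, -1.0]]
ft_force: [-0.7, 0.3, 1.3]
grip_width: 0.0582
gripper_force: 15.0
```

Contact came at the predicted height (Fz from -1.7 to +1.3 N at TCP 0.2139). Releasing and backing off upward.

>>> apply_moves --increments '[{"grip":0.3,"linear":[0,0,0],"rotation":[0,0,0]},{"grip":0.4,"linear":[0,0,0],"rotation":[0,0,0]},{"grip":0.6,"linear":[0,0,0],"rotation":[0,0,0]},{"grip":0.8,"linear":[0,0,0],"rotation":[0,0,0]},{"grip":0.8,"linear":[0,0,0],"rotation":[0,0,0]},{"grip":0.8,"linear":[0,0,-10],"rotation":[0,0,0]},{"grip":0.8,"linear":[0,0,-25],"rotation":[0,0,0]},{"grip":0.8,"linear":[0,0,-35],"rotation":[0,0,0]},{"grip":0.8,"linear":[30,-10,0],"rotation":[0,0,0]},{"grip":0.8,"linear":[50,-10,0],"rotation":[0,0,0]},{"grip":0.8,"linear":[50,0,0],"rotation":[0,0,0]},{"grip":0.8,"linear":[50,0,0],"rotation":[0,0,0]},{"grip":0.8,"linear":[0,0,0],"rotation":[0,0,0]}]'

```text
clock: 35.38
position: [0.463, -0.0655, 0.2843]
eef_rot: [[0.226, 0.974, 0.001], [0.974, -0.226, 0.001], [0.001, 0.001, -1.0]]
ft_force: [0.1, -0.1, 0.2]
grip_width: 0.0828
gripper_force: 0.0
```

```bash
python3 - <<'E'
from h import *
x=[]
for n,c,r in(("side",(.439,-.26,.2),25),("top",(.439,-.26,.2),25)):
    p=imaging.read_camera(n);Pm=P(p);u,v=np.round(proj(Pm,c)).astype(int);x0,y0=u-r,v-r;k=8
    im=cv2.resize(p["pixels"][y0:v+r,x0:u+r],(400,400),interpolation=cv2.INTER_CUBIC).copy()
    for z,rad,col in((.201,.035,(255,0,0)),(.209+.034,.03,(0,255,255))):
        q=np.array([proj(Pm,(.439+rad*np.cos(t),-.248+rad*np.sin(t),z)) for t in np.linspace(0,6.28,60)])
        cv2.polylines(im,[np.round((q-[x0,y0]+.5)*k).astype(int)],True,col,1)
    x.append(im)
save("pics/p8.png",np.hstack(x))
E
```

```text
(no output)
```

View pics/p8.png

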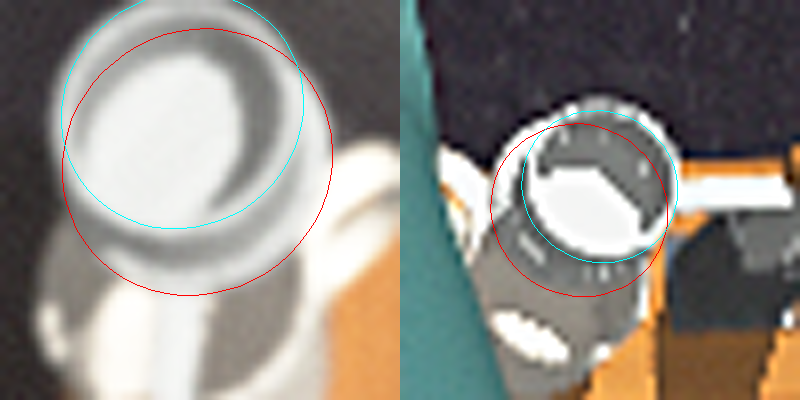

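The cup sits upright in the ring, with its rim matching the predicted seated circle in both views, the ring still at its height and the robot clear.

```bash
python3 -c "
from rig import robot
print(robot.job_done())"
```

```text
the job is handed in; nothing more can be done
None
```

I handed the job in at about 36 s of robot time with the post let down on its fourth notch, the steel filter cup seated upright in the ring over the mug, and the robot clear; the verdict was not reported.

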